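# Hold a whistle rack against the fence for screwing down

## Task

Take the loose turned post out of the drill block, stand it fully home and upright in the empty socket of the whistle rack's foot bar, and let go of it. Then slide the bar square against the fence's aluminium plate, its whole length backed by the plate, and press it there flat on the counter with a steady push of about 10 N (5 to 15 N) without bottoming out the rubber buffers, so that the seller can screw it down: finish while still holding and pressing the bar. Leave the file and the whistles where they are.

Things in the scene. Friction and masses are not known exactly. Their poses are not given: they have to be found in the camera images.
- post: Loose turned ash post, 150 mm tall, 50 g: round shaft 20 mm in diameter from the foot to 122 mm up (foot edge chamfered 1.5 mm), a narrow neck, then a knob 24 mm wide. Origin: centre of its foot; z up along it. It starts standing 20 mm deep in one of the drill block's two holes; the file stands in the other.
- drill_block: Fixed dark wooden block, 160 mm (x) by 60 mm (y) by 40 mm high; two upright holes 22 mm wide and 20 mm deep, at x = -45 and +45 mm, y = 0. Origin: centre of its underside.
- bar: Whistle rack foot, loose, about 0.4 kg: ash bar 60 (x) by 230 (y) by 36 mm high. Origin: centre of its underside; x across it, towards the fence (within 20 degrees at the start). In its middle stands a cleat to grip, 16 (x) by 60 mm (y), from z = 36 to 71 mm. A post is fixed at y = -90 mm (top z = 158 mm); at y = +90 mm is the empty socket, 23 mm wide, 28 mm deep, mouth at z = 36 mm.
- socket_floor (a point): Middle of the floor of the bar's empty socket, in the bar at x = 0, y = 90, z = 8 mm. Same axes as the bar.
- fence: Low fence screwed to the counter: dark wooden rail 290 mm long (y), 28 mm high, with an aluminium plate on rubber buffers on its robot side. Origin: at counter height under the middle of the resting plate's front face; x points into the fence (the way to push), y along it. The bar's middle is at x = -30 mm when it just touches.
- plate_face (a point): Middle of the front face of the fence's aluminium plate, 290 mm long, 18 mm thick, from 4 to 28 mm above the counter. This point is 16 mm above the counter and moves along the fence's x as it is pressed.
- fence_plate (a joint): How far the plate is pushed in (m): 0 at rest, 0.016 bottomed out. The buffers act as a spring of 1.5 N per mm, so 10 N is 6.7 mm.
- file: Small file standing in the drill block's other hole, ash handle down (26 mm at its widest) and flat steel blade up, 135 mm tall. Leave it alone. Origin: centre of its foot.
- duck_a: Yellow glazed clay duck whistle, about 90 by 45 mm, 67 mm tall. Leave it alone. Origin: centre of its underside.
- duck_b: A second duck whistle like the first. Leave it alone. Origin: centre of its underside.
- cherry: Red lacquered cherry-shaped whistle, 42 mm wide and 60 mm tall. Leave it alone. Origin: centre of its underside.
- horn: Small curved horn whistle with polished tip, lying, about 115 mm long and 27 mm thick. Leave it alone. Origin: under its middle, at counter height.
Mind the look-alikes: they are no part of the job. What is shaped like the bar but orange is not meant.

How it is judged:
On the way, in this order (a step that is already met when the one before it is completed fails the run):
1. the post stands fully home in the bar's socket, upright and released (horizontal distance between post and socket_floor below 0.004 m and z of post in the frame of bar below 0.014 m and angle between post's own z axis and vertical below 0.15 rad and contact force between the fingers and post below 0.1 N), for 0.3 s.
2. the bar is square against the fence plate and pressed with 5 to 15 N (contact force between bar and fence between 5 and 15 N and angle between the x axis of bar and the x axis of fence, either way round below 0.05 rad and y of bar in the frame of fence between -0.032 and 0.032 m and height (world z) of bar below 0.004 m and angle between bar's own z axis and vertical below 0.05 rad and contact force between any of the fingers, the arm and bar above 2 N), for 1 s.
At the end, for the whole second after the job is handed in: Robot still holds or pushes the bar (over 2 N); the bar presses the plate with 5 to 15 N, flat on the counter (4 mm, 0.05 rad), square (0.05 rad), centred within 32 mm, still; the post stands in the socket (4 mm off axis, 6 mm off floor, tilt under 0.15 rad), untouched (all of step 1 and all of step 2 and contact force between the arm and post below 0.1 N and linear speed of bar below 0.01 m/s); the arm keeps its last pose, push and grip.
It fails at once if the fence's rubber buffers are bottomed out (plate pushed in more than 14.5 mm) (value of joint fence_plate above 0.0145 m).
It fails at once if the file is shifted more than 20 mm (distance of file from where it was at the start of the episode above 0.02 m).
It fails at once if a whistle is moved more than 30 mm or a duck or the cherry knocked over (distance of any of duck_a, duck_b, cherry, horn from where it was at the start of the episode above 0.03 m or angle between any of duck_a, duck_b, cherry's own z axis and vertical above 0.5 rad).
It also fails if it takes over 54 s, if anything falls off the work surface, if the arm or the gripper's body presses on something with over 40 N, if the wrist force passes 120 N, or if a joint passes its speed limit or range.

## Robot

A 6-joint arm with a two-finger parallel gripper is mounted at the origin on the work surface. World frame = base frame: x ahead of the robot, y to its left, z up, the work surface at z = 0. Lengths are in m, angles in rad, forces in N, time in s.
With the tool pointing down it reaches from about 0.3 to 0.775 m from the base axis. Payload 14.6 kg.
Tool frame: the origin (TCP) lies at the very end of the fingers, on their centre line; the grasp point (between the pads) lies tcp_to_grasp behind it (tcp_to_grasp is the distance from the TCP to the grasp point, in m); x points along the fingers, y is the direction in which the jaws open and shut, and the axes are right-handed (so a half turn about x gives the same grasp; the last joint's range is limited). The gripper opens to 85 mm and grips with 20 to 120 N. Pads are 22 mm wide; open, the fingers measure 114 mm over their backs; the gripper's body (76 mm by 85 mm) begins 54 mm behind the grasp point. The pads swing forward as they close: fully open they stand 13 mm farther back than shut.
Start: joints at [-1.379, 0.3, 1.521, -0, 1.321, -0.067], TCP at [0.141, -0.532, 0.197] pointing down, gripper open.
Joint ranges: [-3.03, 3.03], [-0.79, 2.21], [0.23, 2.52], [-1.04, 4.18], [0, 3.07], [-2.55, 2.55]. Speed limits (rad/s): [2.22, 2.22, 2.57, 3.14, 3.14, 3.14].

## Interface

Orientations are given as a unit quaternion [w, x, y, z].
In Python, from workcell import * gives the robot as it stands.
- The arm moves only by the tool move_arm, never from a script. Its argument "targets" is a list that holds one entry, the list of rows, each a list of 7 numbers: the shift along the tool's x, y, z in mm, then the turn, a rotation vector about the tool's x, y, z in degrees, then the closure, from -1 (fully open) to 1 (shut). A call has 1 to 5 rows; each row is the pose to reach, as a shift and turn from the pose measured when the call began, along the tool's axes at that moment; what a row does not reach only later rows make up. A row lasts 1/12 s, in which the tool goes at most 41.7 mm and 7.16 degrees, less where a joint would pass 70% of its speed; a pose out of reach is approached as far as the arm can. A call with a gripper value outside its range is refused whole. The fingers move at their own pace and stop on an object; "grip_force" is the grip in N (left out, the last holds). Time passes only in rows, so rows that repeat a pose let the fingers close. It gives the time, the measured TCP pose, the force and the opening at its end, in the units of the state.
- sense(): the state, without advancing time (a new reading comes with each control period).
- capture(name): name is "scene" or "top" or "wrist"; returns the picture (400x640x3 uint8, blue, green, red); there is no depth.
- camera_params(name): a dict with "vertical_fov" (degrees; the focal length in pixels is half the picture's height over the tangent of half this angle, whatever the lens; pixels are square), "cx", "cy" (the principal point, pixels), "R" (3x3) and "t" (3): a world point X has camera coordinates R X + t. Camera axes: x right, y down, z forward; pixel columns grow to the right and rows downward; lengths in m; the calibration is good to about 2 mm. A picture is of the moment at which its call begins: read the wrist's pose just before it. camera_params takes no time and is no camera call; for the wrist camera it gives the pose at the moment of the call.
- hand_in(): hands the job in, once; it reports no verdict.
Trained networks look in the newest picture that a camera, given by its name, has taken for a name from the list of things; names that differ only in an ending like _2 or _b are one class to them, and where a whole thing is asked for, a point or a joint stands for the part that bears it (a point fixed in the world has none). Each returns a list of dicts, best first, with "conf" (0 to 1); they miss things now and then, are a little off and sometimes report something else, mostly with a low value. They report only what shows in the picture. A call takes as long as a camera call. They do not tell look-alikes from the thing itself.
- boxes_of(camera, name): "rect" ([left, top, width, height] in pixels, round what is visible of it).
- spot_point(camera, name): "at" ([column, row] in pixels: a listed point, or the origin of a listed thing).
The state is a dict: "time_s": time; "joint_pos": joint angles; "joint_velocities": joint speeds; "joint_torque": joint torques, N m; "ee_pos": TCP position; "ee_rot": TCP orientation; "wrist_force": force on the tool from outside, world axes, zero at the start; "ft_torque": the same for the moment, N m; "finger_gap": opening from 0.0 (shut) to 1.0 (fully open).
Only numpy, scipy, OpenCV 4.12 (cv2) and the standard library are available. Lean on these libraries where they do the work, as an engineer would, in place of code of your own. Each camera call takes 0.05 s, during which the arm holds its last target. There are 200 camera calls.

## Working session

There is one attempt and no reset: what is moved stays moved. The work goes in short steps, Python scripts to look and compute and a tool call to move; the robot and the scene stay as the last step left them, time stands still between calls to the robot, and variables do not carry over. Pictures are saved under pics/ and viewed, about 8 in all and at most 12, crops included, and the job is handed in when it is done.

Besides the shell and the picture viewer there is one more tool, called after "Call:" as name(argument=value, ...), one argument or row to a line, values as JSON. move_arm: Moves the arm, as the interface text tells. Its arguments: {"type":"object","properties":{"targets":{"type":"array"},"grip_force":{"type":"number"}},"required":["targets"]}

```bash
mkdir -p pics
cat > h.py <<'E'
from workcell import *
import numpy as np, cv2
from scipy.spatial.transform import Rotation as Ro
def ray(cam,px,P=None):
    p=P or camera_params(cam); f=200/np.tan(np.radians(p["vertical_fov"])/2)
    R=np.array(p["R"]);t=np.array(p["t"])
    d=R.T@np.array([(px[0]-p["cx"])/f,(px[1]-p["cy"])/f,1]); return -R.T@t,d
def atz(cam,px,z,P=None):
    o,d=ray(cam,px,P); return o+d*(z-o[2])/d[2]
def proj(cam,X,P=None):
    p=P or camera_params(cam); f=200/np.tan(np.radians(p["vertical_fov"])/2)
    c=np.array(p["R"])@np.array(X)+np.array(p["t"]); return np.array([f*c[0]/c[2]+p["cx"],f*c[1]/c[2]+p["cy"]])
def tri(pairs):
    A=np.zeros((3,3));b=np.zeros(3)
    for o,d in pairs:
        d=d/np.linalg.norm(d);M=np.eye(3)-np.outer(d,d);A+=M;b+=M@o
    return np.linalg.solve(A,b)
def Rt():
    q=sense()["ee_rot"]; return Ro.from_quat([q[1],q[2],q[3],q[0]])
E
python3 - <<'E'
from h import *
s=sense(); print(s); print(tcp_to_grasp); print(Rt().as_matrix().round(3))
for c in("top","scene"):
    im=capture(c); cv2.imwrite(f"pics/{c}0.png",im)
    p=camera_params(c);print(c,p["vertical_fov"],(-np.array(p["R"]).T@np.array(p["t"])).round(3))
    for n in("post","drill_block","bar","fence","file","duck_a","cherry","horn"):
        for r in spot_point(c,n)[:3]: print(n,np.round(r["at"],1),round(r["conf"],2),atz(c,r["at"],0.02 if n in("post","file") else 0).round(3))
    for n in("socket_floor","plate_face"):
        for r in spot_point(c,n)[:3]: print(n,np.round(r["at"],1),round(r["conf"],2),atz(c,r["at"],0.008 if n[0]=="s" else .016).round(3))
    for n in ("bar","post"):
        for r in boxes_of(c,n)[:3]: print("box",n,np.round(r["rect"]),round(r["conf"],2))
a=np.vstack([cv2.imread("pics/top0.png"),cv2.imread("pics/scene0.png")]);
cv2.imwrite("pics/both0.png",cv2.resize(a,(480,600)))
E
```

```text
{'time_s': 0.0, 'joint_pos': array([-1.37861295e+00,  3.00497567e-01,  1.52160502e+00, -1.25149376e-07,
        1.32067463e+00, -6.66180621e-02]), 'joint_velocities': array([ 1.11605463e-03,  2.01773061e-04, -1.14354024e-03, -7.25729696e-04,
        5.83870924e-05,  3.71250068e-04]), 'joint_torque': array([-8.75650221e-04, -5.43496799e+01, -3.61793590e+01, -1.66995819e-04,
        4.01091442e-03, -5.11160079e-05]), 'ee_pos': array([ 0.14069171, -0.53141466,  0.19649669]), 'ee_rot': array([-0.090827  , -0.7011685 , -0.09166296,  0.70122114]), 'wrist_force': array([-0.36111411, -0.84763205, -0.8231833 ]), 'ft_torque': array([-0.02169467, -0.01743509, -0.01304494]), 'finger_gap': 0.996453284403398}
0.0187
[[-0.     0.256 -0.967]
 [ 0.001 -0.967 -0.256]
 [-1.    -0.001 -0.   ]]
top 48.727657298506465 [ 0.364 -0.027  1.368]
post [209.4 167.9] 0.54 [0.509 0.275 0.02 ]
drill_block [214.9 152.9] 0.65 [0.558 0.264 0.   ]
drill_block [310.2 170.9] 0.63 [ 0.511 -0.033  0.   ]
bar [310.6 170.8] 0.61 [ 0.511 -0.034  0.   ]
bar [306.9 132.4] 0.54 [ 0.631 -0.019  0.   ]
fence [308.7 129.1] 0.91 [ 0
[... 541 characters left out ...]
93.7] 0.63 [0.502 0.283 0.02 ]
drill_block [430.7 210.6] 0.73 [0.557 0.28  0.   ]
bar [325.6 227.9] 0.92 [ 0.506 -0.021  0.   ]
bar [380.5 147.6] 0.85 [0.211 0.326 0.   ]
fence [349.  258.3] 0.96 [ 0.632 -0.019  0.   ]
file [438.4 214.4] 0.66 [0.599 0.271 0.02 ]
duck_a [373.9 182.2] 0.89 [0.375 0.204 0.   ]
duck_a [188.3 275.7] 0.8 [ 0.53  -0.393  0.   ]
horn [250.1 214.7] 0.69 [ 0.373 -0.186  0.   ]
socket_floor [359.5 225.1] 0.94 [0.54  0.062 0.008]
socket_floor [363.4 155.9] 0.92 [0.245 0.241 0.008]
plate_face [350.  256.1] 0.7 [ 0.64  -0.022  0.016]
box bar [282. 180.  93.  59.] 0.89
box bar [351.  94.  57.  68.] 0.79
box bar [290. 242. 125.  47.] 0.41
box post [418. 150.  18.  41.] 0.57
```

View pics/top0.png

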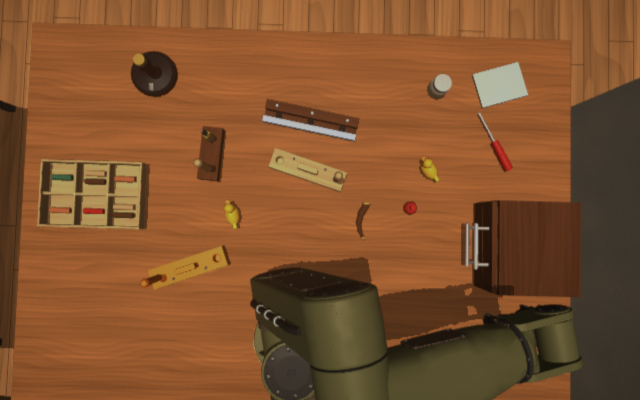

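View pics/scene0.png

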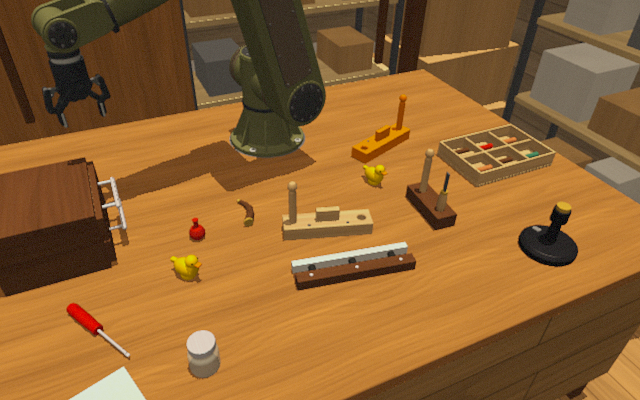

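Pictures: the post stands in the drill block's near hole (top view, 209,168), with the file in the far hole. The pale bar is at (310,171) with its empty socket at (281,160), and the fence is at (309,122). The orange look-alike is at (187,267). I'll now move to look from above the bar.

Call:
move_arm(
  targets=[
    [[-100, -130, -130, 0, 0, 0, -1], [-100, -130, -130, 0, 0, 0, -1], [-100, -130, -130, 0, 0, 0, -1], [-100, -130, -130, 0, 0, 0, -1], [-100, -130, -130, 0, 0, 0, -1]],
  ],
)

```text
time_s: 1.72
ee_pos: [0.2331, -0.3718, 0.2976]
ee_rot: [0.091, 0.701, 0.091, -0.701]
wrist_force: [1.5, -0.3, 0.2]
finger_gap: 1.009
```

Call:
move_arm(
  targets=[
    [[0, -130, -130, 0, 0, 0, -1], [0, -130, -130, 0, 0, 0, -1], [0, -130, -130, 0, 0, 0, -1], [0, -130, -130, 0, 0, 0, -1], [0, -130, -130, 0, 0, 0, -1]],
  ],
)

```text
time_s: 2.13
ee_pos: [0.3268, -0.2097, 0.298]
ee_rot: [0.092, 0.702, 0.092, -0.701]
wrist_force: [-0.2, -0.8, 0.3]
finger_gap: 0.998
```

Call:
move_arm(
  targets=[
    [[0, -130, -130, 0, 0, 0, -1], [0, -130, -130, 0, 0, 0, -1], [0, -130, -130, 0, 0, 0, -1], [0, -130, -130, 0, 0, 0, -1], [0, -130, -130, 0, 0, 0, -1]],
  ],
)

```text
time_s: 2.55
ee_pos: [0.42, -0.0472, 0.2982]
ee_rot: [0.093, 0.702, 0.092, -0.7]
wrist_force: [0.5, -0.7, -0.2]
finger_gap: 0.997
```

Run:
```python
from h import *
import pickle
P=camera_params("wrist"); im=capture("wrist"); cv2.imwrite("pics/w1.png",im); pickle.dump(P,open("w1.pkl","wb"))
print((-np.array(P["R"]).T@np.array(P["t"])).round(3),P["vertical_fov"],np.array(P["R"]).round(2).tolist())
for n,z in(("bar",0),("socket_floor",.008),("plate_face",.016),("post",.02),("fence",0)):
    for r in spot_point("wrist",n)[:2]: print(n,np.round(r["at"],1),round(r["conf"],2),atz("wrist",r["at"],z,P).round(4))
```

```text
[ 0.494 -0.027  0.475] 59.00416340258032 [[0.26, -0.97, 0.0], [-0.92, -0.25, 0.3], [-0.29, -0.08, -0.95]]
bar [ 34.8 216.5] 0.72 [0.2139 0.3185 0.    ]
bar [317.5  67.5] 0.63 [ 0.5136 -0.0204  0.    ]
socket_floor [253.   27.4] 0.85 [0.5369 0.0662 0.008 ]
socket_floor [ 87.4 217.9] 0.58 [0.2358 0.2411 0.008 ]
```

View pics/w1.png

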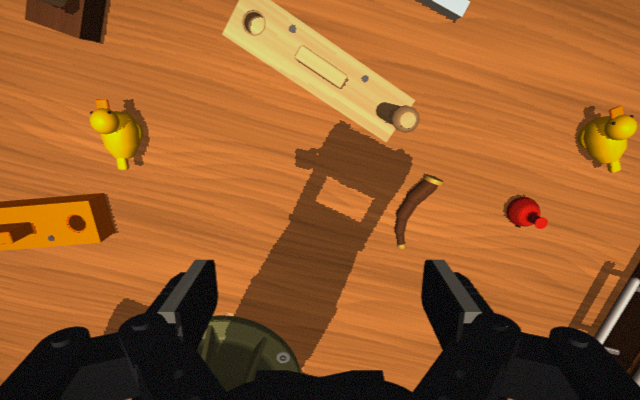

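Call:
move_arm(
  targets=[
    [[20, -150, -65, 0, 0, 0, -1], [20, -150, -65, 0, 0, 0, -1], [20, -150, -65, 0, 0, 0, -1], [20, -150, -65, 0, 0, 0, -1], [20, -150, -65, 0, 0, 0, -1]],
  ],
)

```text
time_s: 3.27
ee_pos: [0.4428, 0.1141, 0.2771]
ee_rot: [0.092, 0.701, 0.093, -0.701]
wrist_force: [-0.5, -1.0, 0.1]
finger_gap: 1.003
```

Call:
move_arm(
  targets=[
    [[30, -145, -65, 0, 0, 0, -1], [30, -145, -65, 0, 0, 0, -1], [30, -145, -65, 0, 0, 0, -1], [30, -145, -65, 0, 0, 0, -1], [30, -145, -65, 0, 0, 0, -1]],
  ],
)

```text
time_s: 3.68
ee_pos: [0.4679, 0.2744, 0.2449]
ee_rot: [-0.093, -0.7, -0.093, 0.702]
wrist_force: [-0.2, -1.1, -1.5]
finger_gap: 1.001
```

Run:
```python
from h import *
import pickle
P=pickle.load(open("w1.pkl","rb"))
a=atz("wrist",(255,22),.036,P);b=atz("wrist",(404.5,119.5),.157,P);print("socket mouth",a,"fixed post",b,np.linalg.norm((a-b)[:2]))
print("cleat",atz("wrist",(321,66),.071,P))
P=camera_params("wrist"); im=capture("wrist"); cv2.imwrite("pics/w2.png",im); pickle.dump(P,open("w2.pkl","wb"))
for n,z in(("post",.02),("file",.02),("drill_block",0)):
    for r in spot_point("wrist",n)[:2]: print(n,np.round(r["at"],1),round(r["conf"],2),atz("wrist",r["at"],z,P).round(4))
    for r in boxes_of("wrist",n)[:2]: print(n,np.round(r["rect"],1),round(r["conf"],2))
```

```text
socket mouth [0.54039972 0.05959209 0.036     ] fixed post [ 0.48552828 -0.1080257   0.157     ] 0.17637063115898052
cleat [ 0.5131778  -0.02466697  0.071     ]
post [330.9 120.1] 0.86 [0.5081 0.2715 0.02  ]
post [317.1 109.4  31.5  46.7] 0.72
file [357.5  33.7] 0.86 [0.6003 0.2688 0.02  ]
file [349.5   0.   36.1  44.1] 0.62
drill_block [342.2  76.8] 0.97 [0.5559 0.2711 0.    ]
drill_block [294.8   0.  104.4 157.4] 0.96
```

View pics/w2.png

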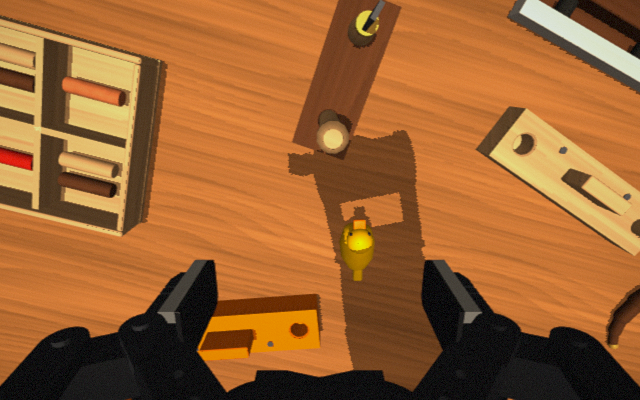

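Run:
```python
from h import *
import pickle
P=pickle.load(open("w2.pkl","rb"))
k=atz("wrist",(333,138),.168,P);print("knob",k, "base",atz("wrist",(330.9,120.1),.02,P),"socket",atz("wrist",(522,144),.036,P))
s=sense();M=Rt().as_matrix()
# where would points on TCP axis project: check
print([proj("wrist",s["ee_pos"]+M@np.array([d,0,0]),P).round(1).tolist() for d in(0,-.0187)])
c=(k*0.6+atz("wrist",(330.9,120.1),.02,P)*.4); 
print(c, "shift mm",(M.T@(np.array([c[0],c[1],.106])-s["ee_pos"])*1000).round(1))
```

```text
knob [0.50923578 0.27512834 0.168     ] base [0.50808329 0.27145579 0.02      ] socket [0.53957756 0.06386515 0.036     ]
[[327.4, 236.9], [328.3, 253.0]]
[0.50877478 0.27365932 0.1088    ] shift mm [141.9   6.7 -39.9]
```

Call:
move_arm(
  targets=[
    [[0, 9, -40, 0, 0, 0, -1], [0, 9, -40, 0, 0, 0, -1], [80, 9, -40, 0, 0, 0, -1], [120, 9, -40, 0, 0, 0, -1], [120, 9, -40, 0, 0, 0, -1]],
  ],
)

```text
time_s: 4.45
ee_pos: [0.5096, 0.2703, 0.1264]
ee_rot: [0.091, 0.702, 0.092, -0.701]
wrist_force: [1.2, 1.3, -0.5]
finger_gap: 1.0
```

Run:
```python
from h import *
import pickle
P=camera_params("wrist"); im=capture("wrist"); cv2.imwrite("pics/w3.png",im); pickle.dump(P,open("w3.pkl","wb"))
s=sense();M=Rt().as_matrix();print(s["ee_pos"],P["cx"],P["cy"])
print([proj("wrist",s["ee_pos"]+M@np.array([d,0,0]),P).round(1).tolist() for d in(0,-.0187)])
```

```text
[0.50676741 0.26904565 0.11899546] 319.1594714702116 195.48278419208236
[[319.5, 232.9], [319.5, 247.3]]
```

View pics/w3.png

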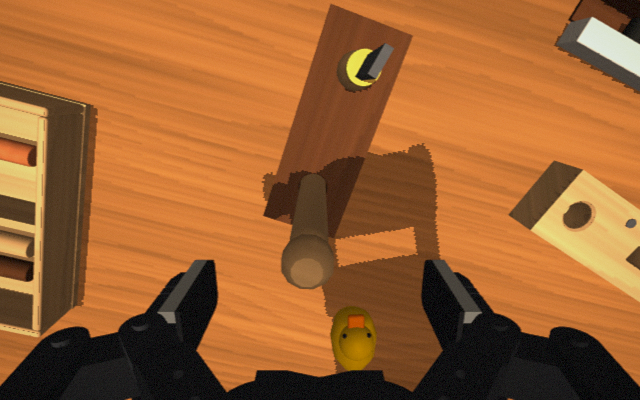

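Run:
```python
from h import *
import pickle
P=pickle.load(open("w3.pkl","rb"));s=sense();M=Rt().as_matrix()
for px,z in (((310.5,270),.17),((307,261),.158),((314,180),.045)):
    k=atz("wrist",px,z,P); print(k.round(4),(M.T@(k-s["ee_pos"])*1000).round(1))
k=atz("wrist",(578,215),.036,P);print("socket",k)
print("speed",np.abs(s["joint_velocities"]).max(), s["finger_gap"])
```

```text
[0.5108 0.2741 0.17  ] [-51.1  -3.8  -4.8]
[0.5082 0.2754 0.158 ] [-39.   -5.7  -2.7]
[0.5165 0.2759 0.045 ] [ 73.9  -4.2 -11.8]
socket [0.54066619 0.06245149 0.036     ]
speed 0.18743829419780575 0.9961371989496669
```

Call:
move_arm(
  targets=[
    [[13, -4.5, -4, 0, 0, 0, -1], [13, -4.5, -4, 0, 0, 0, -1], [13, -4.5, -4, 0, 0, 0, -1], [13, -4.5, -4, 0, 0, 0, -1], [13, -4.5, -4, 0, 0, 0, -1]],
  ],
)

```text
time_s: 4.92
ee_pos: [0.5102, 0.2744, 0.1081]
ee_rot: [-0.092, -0.699, -0.091, 0.703]
wrist_force: [-0.2, 0.8, 0.1]
finger_gap: 0.999
```

Run:
```python
from h import *
import pickle
s=sense();P=camera_params("wrist"); im=capture("wrist"); cv2.imwrite("pics/w4.png",im[140:340,190:450].repeat(2,0).repeat(2,1))
M=Rt().as_matrix();print(s["ee_pos"],np.abs(s["joint_velocities"]).max(),s["finger_gap"])
print([proj("wrist",s["ee_pos"]+M@np.array([d,0,0]),P).round(1).tolist() for d in(0,-.0187,-.06)])
```

```text
[0.51018901 0.27444058 0.10807973] 0.007307450549685939 0.9986696261245687
[[318.7, 233.2], [318.7, 248.5], [318.6, 296.8]]
```

View pics/w4.png

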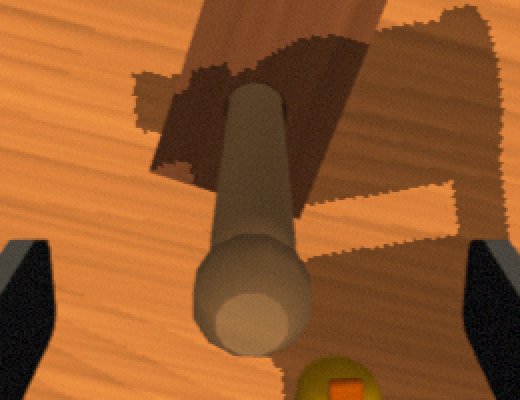

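Call:
move_arm(
  targets=[
    [[2, -1, 1, 0, 0, 0, -1], [2, -1, 1, 0, 0, 0, 1], [2, -1, 1, 0, 0, 0, 1], [2, -1, 1, 0, 0, 0, 1], [2, -1, 1, 0, 0, 0, 1]],
  ],
  grip_force=40,
)

```text
time_s: 5.38
ee_pos: [0.5088, 0.2752, 0.1059]
ee_rot: [-0.092, -0.699, -0.091, 0.703]
wrist_force: [0.3, 0.4, -0.2]
finger_gap: 0.454
```

Call:
move_arm(
  targets=[
    [[0, 0, 0, 0, 0, 0, 1], [0, 0, 0, 0, 0, 0, 1], [0, 0, 0, 0, 0, 0, 1], [0, 0, 0, 0, 0, 0, 1], [0, 0, 0, 0, 0, 0, 1]],
  ],
)

```text
time_s: 5.8
ee_pos: [0.5089, 0.2752, 0.106]
ee_rot: [-0.092, -0.699, -0.091, 0.703]
wrist_force: [1.1, -0.4, 2.1]
finger_gap: 0.259
```

Call:
move_arm(
  targets=[
    [[-30, 0, 0, 0, 0, 0, 1], [-60, 0, 0, 0, 0, 0, 1], [-90, 0, 0, 0, 0, 0, 1], [-90, 0, 0, 0, 0, 0, 1], [-90, 0, 0, 0, 0, 0, 1]],
  ],
)

```text
time_s: 6.22
ee_pos: [0.5098, 0.2756, 0.1973]
ee_rot: [-0.092, -0.7, -0.091, 0.702]
wrist_force: [0.0, -1.0, -1.3]
finger_gap: 0.259
```

Call:
move_arm(
  targets=[
    [[0, 35, 4, 0, 0, 0, 1], [0, 70, 8, 0, 0, 0, 1], [0, 105, 12, 0, 0, 0, 1], [0, 140, 15, 0, 0, 0, 1], [0, 160, 18, 0, 0, 0, 1]],
  ],
)

```text
time_s: 6.63
ee_pos: [0.5331, 0.1133, 0.1959]
ee_rot: [-0.091, -0.699, -0.09, 0.703]
wrist_force: [0.8, 0.2, -0.9]
finger_gap: 0.261
```

Call:
move_arm(
  targets=[
    [[0, 25, 3, 0, 0, 0, 1], [0, 40, 5, 0, 0, 0, 1], [0, 40, 5, 0, 0, 0, 1], [0, 40, 5, 0, 0, 0, 1], [0, 40, 5, 0, 0, 0, 1]],
  ],
)

```text
time_s: 7.05
ee_pos: [0.5381, 0.0739, 0.1952]
ee_rot: [-0.091, -0.699, -0.09, 0.703]
wrist_force: [-1.2, 0.8, 0.7]
finger_gap: 0.256
```

Run:
```python
from h import *
import pickle
s=sense();P=camera_params("wrist"); im=capture("wrist"); pickle.dump((P,s),open("w5.pkl","wb"));cv2.imwrite("pics/w5.png",im)
M=Rt().as_matrix();print(s["ee_pos"],np.abs(s["joint_velocities"]).max(),s["finger_gap"],M.round(3).tolist())
print([proj("wrist",s["ee_pos"]+M@np.array([d,0,0]),P).round(1).tolist() for d in(.086,0,-.06)])
for r in spot_point("wrist","socket_floor")[:2]: print(np.round(r["at"],1),round(r["conf"],2),atz("wrist",r["at"],.008,P).round(4))
for r in spot_point("wrist","post")[:2]: print(np.round(r["at"],1),round(r["conf"],2))
```

```text
[0.53808419 0.07394886 0.19517085] 0.01350481992155896 0.25554963912329737 [[-0.006, 0.255, -0.967], [-0.002, -0.967, -0.255], [-1.0, 0.0, 0.006]]
[[318.8, 188.4], [318.7, 233.2], [318.7, 296.9]]
[129.8 352.2] 0.78 [0.2391 0.241  0.008 ]
[328.4 162.7] 0.64 [0.5379 0.0635 0.008 ]
```

View pics/w5.png

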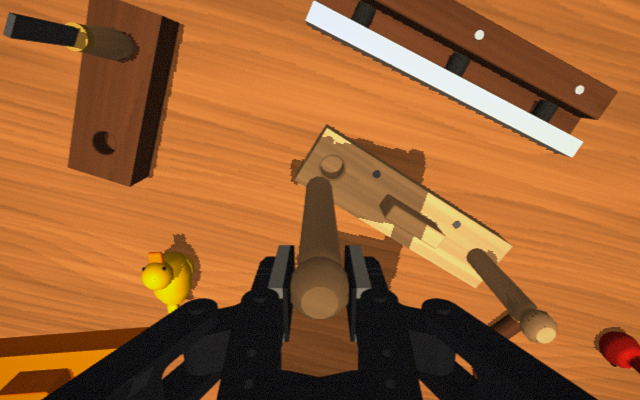

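Run:
```python
from h import *
import pickle
P,s=pickle.load(open("w5.pkl","rb"));M=Rt().as_matrix()
im=cv2.imread("pics/w5.png"); cv2.imwrite("pics/w5c.png",cv2.resize(im[120:320,260:560],None,fx=2.6,fy=2.6,interpolation=cv2.INTER_CUBIC))
k=atz("wrist",(332,167),.036,P);print("socket",k.round(4),(M.T@(k-s["ee_pos"])*1000).round(1))
b=atz("wrist",(540,335),.158,P);print("fixed top",b)
print("bar y dir",np.degrees(np.arctan2(*(k-b)[:2])),np.linalg.norm((k-b)[:2]))
a,b=atz("wrist",(306,21),.028,P),atz("wrist",(575,157),.028,P);print("plate",a,b,np.linalg.norm(a-b),"ydir ang",np.degrees(np.arctan2(*(a-b)[:2])),(a+b)/2)
for q in((327,126),(293,181),(512,245),(478,287)):print(atz("wrist",q,.036,P).round(4))
```

```text
socket [0.5405 0.0613 0.036 ] [159.2  12.8  -0. ]
fixed top [ 0.48537836 -0.10624265  0.158     ]
bar y dir 18.215229407018736 0.1764072364272652
plate [0.6597003  0.11775888 0.028     ] [ 0.60980479 -0.16836951  0.028     ] 0.2904462388523099 ydir ang 9.89185940633337 [ 0.63475254 -0.02530531  0.028     ]
[0.5772 0.0763 0.036 ]
[0.5171 0.0946 0.036 ]
[ 0.5082 -0.1426  0.036 ]
[ 0.4523 -0.1278  0.036 ]
```

View pics/w5c.png

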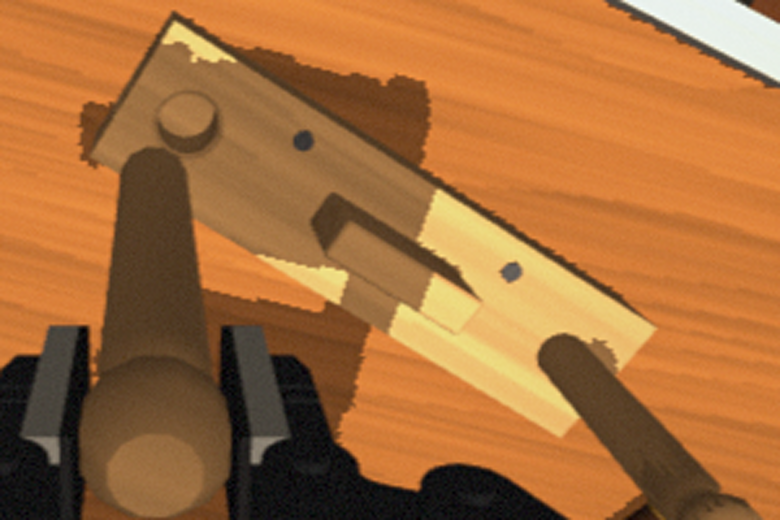

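Call:
move_arm(
  targets=[
    [[20, 13, -0.5, 0, 0, 0, 1], [47, 13, -0.5, 0, 0, 0, 1], [47, 13, -0.5, 0, 0, 0, 1], [47, 13, -0.5, 0, 0, 0, 1], [47, 13, -0.5, 0, 0, 0, 1]],
  ],
)

```text
time_s: 7.62
ee_pos: [0.5422, 0.0623, 0.15]
ee_rot: [-0.092, -0.7, -0.091, 0.703]
wrist_force: [-0.4, 0.4, 0.5]
finger_gap: 0.259
```

Run:
```python
from h import *
import pickle
s=sense();P=camera_params("wrist"); im=capture("wrist"); pickle.dump((P,s),open("w6.pkl","wb"))
cv2.imwrite("pics/w6.png",cv2.resize(im[110:260,220:420],None,fx=4,fy=4,interpolation=cv2.INTER_CUBIC))
M=Rt().as_matrix();print(s["ee_pos"],np.abs(s["joint_velocities"]).max(),s["wrist_force"])
print("axis at foot, at mouth",[proj("wrist",s["ee_pos"]+M@np.array([d,0,0]),P).round(1).tolist() for d in(.086,s["ee_pos"][2]-.036,0)])
```

```text
[0.54222356 0.06225201 0.15000707] 0.01277965507579018 [-0.42635217  0.41613467  0.45967226]
axis at foot, at mouth [[318.8, 188.3], [318.8, 179.0], [318.7, 233.2]]
```

View pics/w6.png

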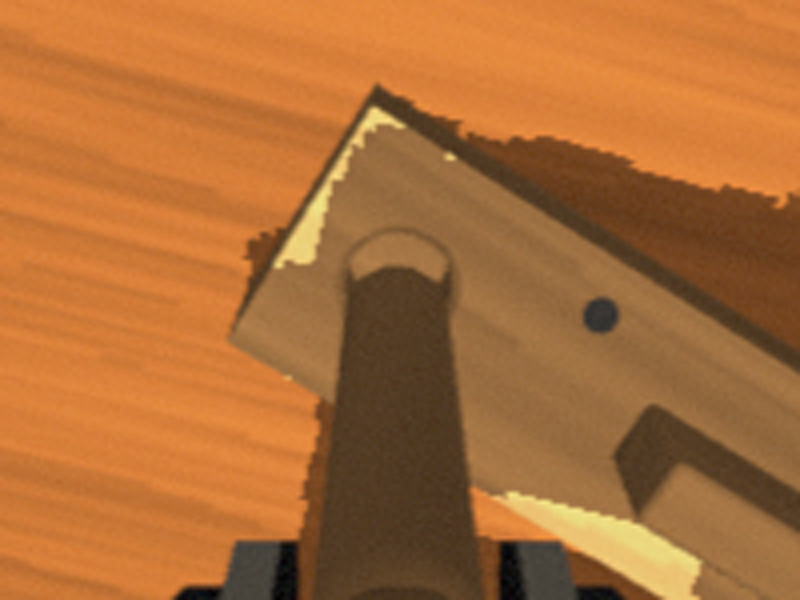

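Call:
move_arm(
  targets=[
    [[0, 0.3, 1.2, 0, 0, 0, 1], [15, 0.3, 1.2, 0, 0, 0, 1], [26, 0.3, 1.2, 0, 0, 0, 1], [33, 0.3, 1.2, 0, 0, 0, 1], [38, 0.3, 1.2, 0, 0, 0, 1]],
  ],
)

```text
time_s: 8.08
ee_pos: [0.541, 0.0616, 0.1116]
ee_rot: [-0.092, -0.7, -0.091, 0.703]
wrist_force: [0.3, 0.0, -0.4]
finger_gap: 0.259
```

Run:
```python
from h import *
s=sense();print(s["ee_pos"],s["wrist_force"],s["ft_torque"],Rt().as_matrix()[:,0])
```

```text
[0.54097023 0.06157693 0.11162803] [ 0.28825321  0.01229769 -0.37951706] [ 0.00509846 -0.02558409 -0.07411448] [-0.0038636  -0.00167044 -0.99999114]
```

Call:
move_arm(
  targets=[
    [[6, 0, 0, 0, 0, 0, 1], [12, 0, 0, 0, 0, 0, 1], [16, 0, 0, 0, 0, 0, 1], [17, 0, 0, 0, 0, 0, 1], [17, 0, 0, 0, 0, 0, 1]],
  ],
)

```text
time_s: 8.5
ee_pos: [0.5409, 0.0616, 0.0945]
ee_rot: [-0.092, -0.7, -0.091, 0.703]
wrist_force: [0.6, 0.3, -0.2]
finger_gap: 0.259
```

Call:
move_arm(
  targets=[
    [[0, 0, 0, 0, 0, 0, -1], [0, 0, 0, 0, 0, 0, -1], [0, 0, 0, 0, 0, 0, -1], [0, 0, 0, 0, 0, 0, -1], [0, 0, 0, 0, 0, 0, -1]],
  ],
)

```text
time_s: 8.92
ee_pos: [0.541, 0.0616, 0.0947]
ee_rot: [-0.092, -0.7, -0.091, 0.703]
wrist_force: [-0.4, -0.4, -0.7]
finger_gap: 0.948
```

Call:
move_arm(
  targets=[
    [[0, 0, 0, 0, 0, 0, -1], [-30, 0, 0, 0, 0, 0, -1], [-60, 0, 0, 0, 0, 0, -1], [-95, 0, 0, 0, 0, 0, -1], [-110, 0, 0, 0, 0, 0, -1]],
  ],
)

```text
time_s: 9.33
ee_pos: [0.5424, 0.0618, 0.2092]
ee_rot: [0.092, 0.702, 0.091, -0.701]
wrist_force: [-0.2, 0.1, 0.4]
finger_gap: 1.0
```

Call:
move_arm(
  targets=[
    [[0, 20, 13, -7, 0, 0, -1], [0, 40, 26, -14, 0, 0, -1], [0, 60, 40, -21, 0, 0, -1], [0, 76, 50, -28, 0, 0, -1], [0, 76, 50, -35, 0, 0, -1]],
  ],
)

```text
time_s: 9.75
ee_pos: [0.5128, -0.0269, 0.2095]
ee_rot: [0.3, 0.641, 0.298, -0.641]
wrist_force: [0.1, -0.2, -0.3]
finger_gap: 0.998
```

Call:
move_arm(
  targets=[
    [[0, 0, 0, -7, 0, 0, -1], [0, 0, 0, -14, 0, 0, -1], [0, 0, 0, -22, 0, 0, -1], [0, 0, 0, -22, 0, 0, -1], [0, 0, 0, -22, 0, 0, -1]],
  ],
)

```text
time_s: 10.17
ee_pos: [0.5128, -0.027, 0.2095]
ee_rot: [0.416, 0.572, 0.414, -0.572]
wrist_force: [-0.6, -0.1, 0.2]
finger_gap: 1.003
```

Run:
```python
from h import *
import pickle
s=sense();P=camera_params("wrist"); im=capture("wrist"); pickle.dump((P,s),open("w7.pkl","wb"));cv2.imwrite("pics/w7.png",im)
M=Rt().as_matrix();print(s["ee_pos"],np.abs(s["joint_velocities"]).max(),M.round(3).tolist())
print("axis at floor, mouth",[proj("wrist",s["ee_pos"]+M@np.array([s["ee_pos"][2]-h,0,0]),P).round(1).tolist() for h in(.036,.071)])
```

```text
[ 0.51277895 -0.02695586  0.20952928] 0.055002388964462356 [[0.001, 0.95, -0.312], [-0.002, -0.312, -0.95], [-1.0, 0.002, 0.001]]
axis at floor, mouth [[318.8, 163.7], [318.8, 171.9]]
```

View pics/w7.png

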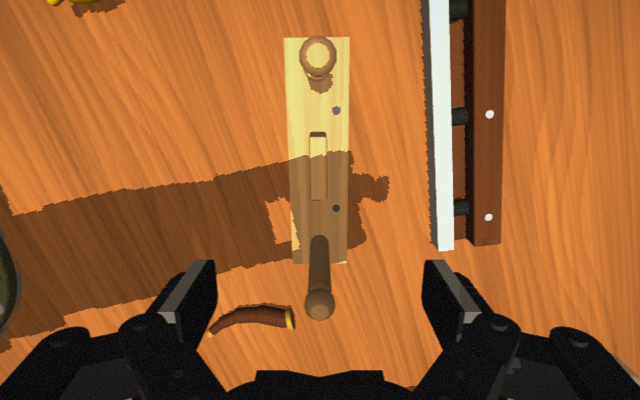

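Call:
move_arm(
  targets=[
    [[40, -0.5, -3, 0, 0, 0, -1], [80, -0.5, -3, 0, 0, 0, -1], [120, -0.5, -3, 0, 0, 0, -1], [150, -0.5, -3, 0, 0, 0, -1], [165, -0.5, -3, 0, 0, 0, -1]],
  ],
)

```text
time_s: 10.63
ee_pos: [0.5116, -0.024, 0.0407]
ee_rot: [-0.413, -0.572, -0.414, 0.575]
wrist_force: [-0.1, -0.7, 0.1]
finger_gap: 0.997
```

Call:
move_arm(
  targets=[
    [[0, 0, 0, 0, 0, 0, 1], [0, 0, 0, 0, 0, 0, 1], [0, 0, 0, 0, 0, 0, 1], [0, 0, 0, 0, 0, 0, 1], [0, 0, 0, 0, 0, 0, 1]],
  ],
  grip_force=60,
)

```text
time_s: 11.05
ee_pos: [0.5123, -0.024, 0.042]
ee_rot: [-0.414, -0.573, -0.413, 0.574]
wrist_force: [-0.7, -0.4, -0.6]
finger_gap: 0.299
```

Call:
move_arm(
  targets=[
    [[0, 0, 0, 0, 0, 0, 1], [0, 0, 0, 0, 0, 0, 1], [0, 0, 0, 0, 0, 0, 1], [0, 0, 0, 0, 0, 0, 1], [0, 0, 0, 0, 0, 0, 1]],
  ],
)

```text
time_s: 11.47
ee_pos: [0.5124, -0.024, 0.0421]
ee_rot: [-0.414, -0.573, -0.413, 0.574]
wrist_force: [-0.8, -0.2, 0.1]
finger_gap: 0.001
```

Run:
```python
from h import *
import pickle
P,s=pickle.load(open("w7.pkl","rb"))
# white plate left edge per row: threshold
im=cv2.imread("pics/w7.png").astype(int); 
w=(im.min(2)>200); pts=[]
for r in range(15,240,15):
    c=np.where(w[r,415:470])[0]
    if len(c): pts.append((r,415+c[0],415+c[-1]))
print(pts)
A=np.array([atz("wrist",(c,r),.028,P)[:2] for r,c,_ in pts]); k=np.polyfit(A[:,1],A[:,0],1); print("front: x=%.4f*y+%.4f"%tuple(k),np.degrees(np.arctan(k[0])),np.abs(np.polyval(k,A[:,1])-A[:,0]).max())
print("lower end",atz("wrist",(439,250),.028,P))
for q in((317,135),(318,201)):print("cleat",atz("wrist",q,.071,P))
s=sense();print(s["ee_pos"],s["wrist_force"],s["ft_torque"],s["finger_gap"],Rt().as_matrix().round(4).tolist())
```

```text
[(15, np.int64(430), np.int64(448)), (30, np.int64(431), np.int64(448)), (45, np.int64(432), np.int64(448)), (60, np.int64(432), np.int64(449)), (75, np.int64(432), np.int64(449)), (90, np.int64(433), np.int64(449)), (105, np.int64(434), np.int64(450)), (120, np.int64(434), np.int64(450)), (135, np.int64(435), np.int64(451)), (150, np.int64(435), np.int64(451)), (165, np.int64(436), np.int64(451)), (180, np.int64(436), np.int64(452)), (195, np.int64(437), np.int64(452)), (210, np.int64(437), np.int64(452)), (225, np.int64(438), np.int64(453))]
front: x=0.1818*y+0.6395 10.30391503827495 0.0005113555763928135
lower end [ 0.60986799 -0.16427328  0.028     ]
cleat [0.52189013 0.00524855 0.071     ]
cleat [ 0.50361194 -0.05368944  0.071     ]
[ 0.51235098 -0.0240315   0.04207485] [-0.8090742  -0.18522154  0.05139316] [-0.03221677 -0.0452977  -0.00012408] 0.0012329959185297607 [[-0.0009, 0.9488, -0.3159], [-0.0016, -0.3159, -0.9488], [-1.0, -0.0004, 0.0018]]
```

Run:
```python
from h import *
a=capture("wrist");b=capture("scene")
print(sense()["finger_gap"],camera_params("wrist")["cx"])
cv2.imwrite("pics/w8.png",np.vstack([cv2.resize(a,(480,300)),cv2.resize(b[130:300,250:522],(480,300),interpolation=cv2.INTER_CUBIC)]))
cv2.imwrite("pics/w8full.png",a)
```

```text
0.0023369131453750635 319.1594714702116
```

View pics/w8.png

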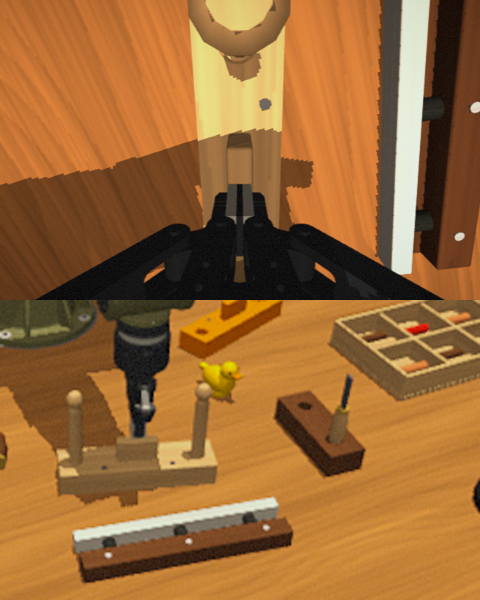

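Run:
```python
from h import *
P=camera_params("wrist");s=sense()
c=np.array([.5128,-.0243]);y=np.array([.3126,.95]);x=np.array([.95,-.3126])
for z in(.071,.036):
    print(z,[proj("wrist",np.r_[c+a*x+b*y,z],P).round(0).tolist() for a in(-.008,.008) for b in(.03,-.03)])
M=Rt().as_matrix();print([proj("wrist",s["ee_pos"]+M@np.array([d,0,0]),P).round(0).tolist() for d in(0,-.0187,-.04)],s["ee_pos"])
a=cv2.imread("pics/w8full.png")
l=cv2.resize(a[160:390,230:410],(470,600),interpolation=cv2.INTER_CUBIC)
b=cv2.imread("pics/w8.png")[300:]; b=cv2.resize(b[60:200,60:215],(330,298),interpolation=cv2.INTER_CUBIC)
o=np.zeros((600,800,3),np.uint8);o[:,:470]=l;o[:298,470:]=b
cv2.imwrite("pics/w9.png",o)
```

```text
0.071 [[301.0, 197.0], [304.0, 314.0], [338.0, 197.0], [336.0, 313.0]]
0.036 [[305.0, 177.0], [306.0, 276.0], [335.0, 177.0], [333.0, 276.0]]
[[319.0, 233.0], [319.0, 248.0], [319.0, 270.0]] [ 0.51231269 -0.02403869  0.04200651]
```

View pics/w9.png

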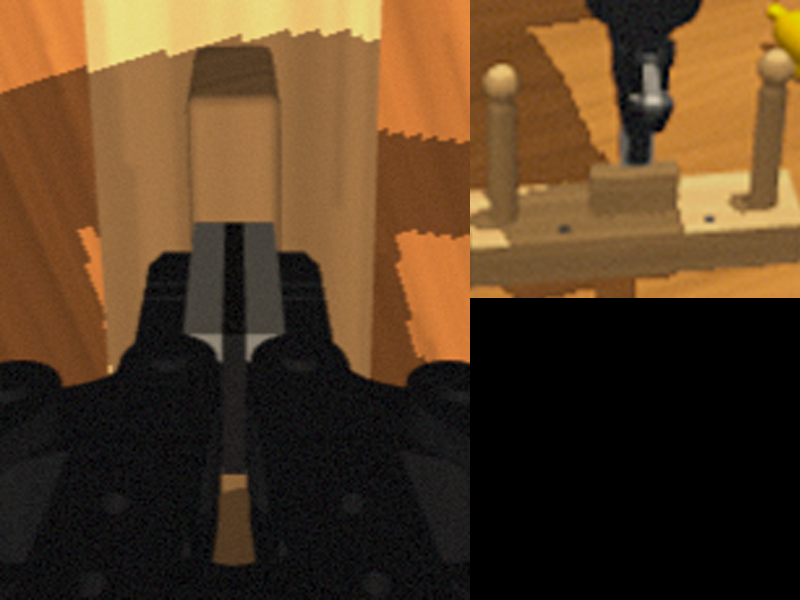

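The close-up shows the fingers fully shut where the cleat is, with the tips seeming to sink into it, so they don't hold it. I'll reopen and close again gently at lower force.

Call:
move_arm(
  targets=[
    [[0, 0, 0, 0, 0, 0, -1], [0, 0, 0, 0, 0, 0, -1], [0, 0, 0, 0, 0, 0, -1], [0, 0, 0, 0, 0, 0, -1], [0, 0, 0, 0, 0, 0, -1]],
  ],
  grip_force=25,
)

```text
time_s: 11.98
ee_pos: [0.5123, -0.024, 0.042]
ee_rot: [-0.414, -0.573, -0.413, 0.574]
wrist_force: [-0.2, 0.6, -0.1]
finger_gap: 0.706
```

Call:
move_arm(
  targets=[
    [[0, 0, 0, 0, 0, 0, -1], [0, 0, 0, 0, 0, 0, -1], [0, 0, 0, 0, 0, 0, 0.4], [0, 0, 0, 0, 0, 0, 0.4], [0, 0, 0, 0, 0, 0, 0.4]],
  ],
)

```text
time_s: 12.4
ee_pos: [0.5123, -0.024, 0.042]
ee_rot: [-0.414, -0.573, -0.413, 0.574]
wrist_force: [0.2, 0.5, 0.2]
finger_gap: 0.602
```

Call:
move_arm(
  targets=[
    [[0, 0, 0, 0, 0, 0, 0.5], [0, 0, 0, 0, 0, 0, 0.55], [0, 0, 0, 0, 0, 0, 0.6], [0, 0, 0, 0, 0, 0, 0.65], [0, 0, 0, 0, 0, 0, 0.7]],
  ],
)

```text
time_s: 12.82
ee_pos: [0.5123, -0.024, 0.042]
ee_rot: [-0.414, -0.573, -0.413, 0.574]
wrist_force: [-0.1, -0.1, 0.8]
finger_gap: 0.149
```

Call:
move_arm(
  targets=[
    [[0, 0, 0, 0, 0, 0, 0.74], [0, 0, 0, 0, 0, 0, 0.78], [0, 0, 0, 0, 0, 0, 0.8], [0, 0, 0, 0, 0, 0, 0.8], [0, 0, 0, 0, 0, 0, 0.8]],
  ],
)

```text
time_s: 13.23
ee_pos: [0.5123, -0.024, 0.042]
ee_rot: [-0.414, -0.573, -0.413, 0.574]
wrist_force: [-0.3, -0.0, 0.3]
finger_gap: 0.101
```

Run:
```python
from h import *
import workcell; s=sense();print(s["ee_pos"],s["wrist_force"],s["ft_torque"],s["finger_gap"])
```

```text
[ 0.51233362 -0.02401737  0.04201392] [-0.26200178 -0.00926142  0.34486614] [-0.02837229 -0.05731714  0.01272397] 0.10052878028065121
```

Run:
```python
from h import *
cv2.imwrite("pics/a0.png",capture("wrist"))
```

Call:
move_arm(
  targets=[
    [[0, 3, 0, 0, 0, 0, 1], [0, 6, 0, 0, 0, 0, 1], [0, 10, 0, 0, 0, 0, 1], [0, 10, 0, 0, 0, 0, 1], [0, 10, 0, 0, 0, 0, 1]],
  ],
)

```text
time_s: 13.7
ee_pos: [0.522, -0.0273, 0.0419]
ee_rot: [-0.414, -0.573, -0.413, 0.574]
wrist_force: [0.5, 0.4, 0.6]
finger_gap: 0.001
```

Run:
```python
from h import *
cv2.imwrite("pics/a1.png",capture("wrist"))
a=cv2.imread("pics/a0.png",0);b=cv2.imread("pics/a1.png",0)
T=a[60:180,250:400]; r=cv2.matchTemplate(b[40:200,150:500],T,cv2.TM_CCOEFF_NORMED);_,v,_,l=cv2.minMaxLoc(r);print("bar patch shift",l[0]-100,l[1]-20,v)
T=a[20:220,520:600]; r=cv2.matchTemplate(b[:240,420:],T,cv2.TM_CCOEFF_NORMED);_,v,_,l=cv2.minMaxLoc(r);print("rail/counter",l[0]-100,l[1]-20,v)
s=sense();print(s["ee_pos"],s["wrist_force"],s["finger_gap"])
```

```text
bar patch shift -20 0 0.8553925156593323
rail/counter -19 0 0.9849706292152405
[ 0.52180775 -0.02720542  0.04185781] [-0.30002364 -0.04762847  0.08216905] 0.00262501177793227
```

The test settles it: the fingers go straight through the cleat with no contact force, and the bar doesn't follow the tool. So the cleat can't be gripped here. Pushing is also accepted, so I'll push the bar's back face with both open fingers, jaws parallel to the fence.

Call:
move_arm(
  targets=[
    [[-40, 0, 0, 0, 0, 0, 1], [-80, 0, 0, 0, 0, 0, 1], [-120, 0, 0, 0, 0, 0, 1], [-130, 0, 0, 0, 0, 0, 1], [-130, 0, 0, 0, 0, 0, 1]],
  ],
)

```text
time_s: 14.17
ee_pos: [0.5233, -0.0271, 0.1753]
ee_rot: [0.415, 0.574, 0.412, -0.573]
wrist_force: [-0.4, 0.2, -0.2]
finger_gap: 0.002
```

Call:
move_arm(
  targets=[
    [[0, -25, 3, 7, 0, 0, -1], [0, -50, 6, 14, 0, 0, -1], [0, -79, 10, 21, 0, 0, -1], [0, -79, 10, 28, 0, 0, -1], [0, -79, 10, 35, 0, 0, -1]],
  ],
)

```text
time_s: 14.58
ee_pos: [0.4437, -0.0114, 0.1738]
ee_rot: [0.221, 0.673, 0.219, -0.671]
wrist_force: [0.5, -1.0, -0.5]
finger_gap: 0.707
```

Call:
move_arm(
  targets=[
    [[0, 0, 0, 7, 0, 0, -1], [0, 0, 0, 14, 0, 0, -1], [0, 0, 0, 21, 0, 0, -1], [0, 0, 0, 28, 0, 0, -1], [0, 0, 0, 35, 0, 0, -1]],
  ],
)

```text
time_s: 15.0
ee_pos: [0.4431, -0.0113, 0.1724]
ee_rot: [0.006, 0.708, 0.005, -0.707]
wrist_force: [1.1, -0.4, -0.0]
finger_gap: 1.0
```

Call:
move_arm(
  targets=[
    [[0, 0, 0, 7, 0, 0, -1], [0, 0, 0, 12, 0, 0, -1], [0, 0, 0, 12, 0, 0, -1], [0, 0, 0, 12, 0, 0, -1], [0, 0, 0, 12, 0, 0, -1]],
  ],
)

```text
time_s: 15.42
ee_pos: [0.4429, -0.0113, 0.1718]
ee_rot: [-0.067, 0.704, -0.068, -0.704]
wrist_force: [0.8, 0.7, 0.3]
finger_gap: 0.999
```

```bash
cat >> h.py <<'E'
def look(name):
    s=sense();P=camera_params("wrist");im=capture("wrist");cv2.imwrite(f"pics/{name}.png",im)
    M=Rt().as_matrix();print(s["time_s"],s["ee_pos"].round(4),"yang",np.degrees(np.arctan2(M[1,1],M[0,1])).round(2),"xax",M[:,0].round(4),"F",s["wrist_force"].round(2),"v",np.abs(s["joint_velocities"]).max().round(3),s["finger_gap"])
    for n,z in(("bar",0),("socket_floor",.008),("plate_face",.016),("post",.008)):
        for r in spot_point("wrist",n)[:2]: print(n,np.round(r["at"],1),round(r["conf"],2),atz("wrist",r["at"],z,P).round(4))
    return s,P,im
E
python3 - <<'E'
from h import *
look("b1")
E
```

```text
15.4167 [ 0.4429 -0.0113  0.1718] yang -100.93 xax [ 7.0e-04 -1.9e-03 -1.0e+00] F [0.78 0.66 0.29] v 0.009 0.9992054490371931
bar [317.2  89.4] 0.81 [ 0.5142 -0.0236  0.    ]
socket_floor [215.2  76.6] 0.81 [0.5427 0.0656 0.008 ]
plate_face [312.1  90.3] 0.59 [ 0.5145 -0.019   0.016 ]
post [222.4  81. ] 0.69 [0.5378 0.0602 0.008 ]
```

Call:
move_arm(
  targets=[
    [[40, 0, 0, 0, 0, 0, -1], [80, 0, 0, 0, 0, 0, -1], [120, 0, 0, 0, 0, 0, -1], [150, 0, 0, 0, 0, 0, -1], [163, 0, 0, 0, 0, 0, -1]],
  ],
)

```text
time_s: 16.08
ee_pos: [0.4412, -0.0114, 0.0058]
ee_rot: [0.067, -0.703, 0.068, 0.705]
wrist_force: [0.7, 0.5, 0.1]
finger_gap: 0.999
```

Call:
move_arm(
  targets=[
    [[0, 0, -4, 0, 0, 0, -1], [0, 0, -9, 0, 0, 0, -1], [0, 0, -14, 0, 0, 0, -1], [0, 0, -18, 0, 0, 0, -1], [0, 0, -18, 0, 0, 0, -1]],
  ],
)

```text
time_s: 16.5
ee_pos: [0.4605, -0.0151, 0.0069]
ee_rot: [0.067, -0.704, 0.068, 0.704]
wrist_force: [0.3, 0.2, 0.6]
finger_gap: 0.997
```

Run:
```python
from h import *
look("b2")
```

```text
16.5 [ 0.4605 -0.0151  0.0069] yang -101.0 xax [-0.0016 -0.0016 -1.    ] F [0.27 0.18 0.55] v 0.032 0.9971219639359522
bar [133.1 112.9] 0.63 [0.5404 0.0651 0.    ]
bar [315.8 131.8] 0.62 [ 0.5135 -0.0238  0.    ]
socket_floor [129.5 117.5] 0.61 [0.5384 0.0634 0.008 ]
post [131.7 114.9] 0.6 [0.5394 0.062  0.008 ]
```

Call:
move_arm(
  targets=[
    [[0, -1, -4, 0, 0, 0, -1], [0, -2, -8, 0, 0, 0, -1], [0, -3, -12, 0, 0, 0, -1], [0, -4, -16, 0, 0, 0, -1], [0, -5, -20, 0, 0, 0, -1]],
  ],
)

```text
time_s: 17.17
ee_pos: [0.48, -0.0137, 0.0059]
ee_rot: [0.067, -0.703, 0.068, 0.705]
wrist_force: [0.6, 0.5, -0.4]
finger_gap: 1.002
```

Run:
```python
from h import *
look("b3")
a=cv2.imread("pics/b2.png",0);b=cv2.imread("pics/b3.png",0)
for nm,(y,x) in dict(left=(100,180),right=(100,420),ctr=(100,290)).items():
    T=a[y:y+60,x:x+60]; r=cv2.matchTemplate(b[y-50:y+110,x-50:x+110],T,cv2.TM_CCOEFF_NORMED);_,v,_,l=cv2.minMaxLoc(r);print(nm,l[0]-50,l[1]-50,round(v,2))
```

```text
17.1667 [ 0.48   -0.0137  0.0059] yang -101.0 xax [-0.0026 -0.0015 -1.    ] F [ 0.57  0.53 -0.37] v 0.133 1.0023140182893304
bar [325.6 168.1] 0.61 [ 0.5135 -0.0238  0.    ]
bar [145.8 153. ] 0.54 [0.5391 0.0665 0.    ]
socket_floor [144.5 151.3] 0.95 [0.5408 0.0627 0.008 ]
left 19 50 0.46
right -50 2 0.41
ctr -34 49 0.73
```

Call:
move_arm(
  targets=[
    [[0, 0, -3, 0, 0, 0, -1], [0, 0, -6, 0, 0, 0, -1], [0, 0, -9, 0, 0, 0, -1], [0, 0, -12, 0, 0, 0, -1], [0, 0, -12, 0, 0, 0, -1]],
  ],
)

```text
time_s: 17.83
ee_pos: [0.4917, -0.0161, 0.0058]
ee_rot: [0.067, -0.703, 0.068, 0.705]
wrist_force: [0.3, 0.1, -0.9]
finger_gap: 1.0
```

Run:
```python
from h import *
look("b4")
```

```text
17.8333 [ 0.4917 -0.0161  0.0058] yang -101.0 xax [-0.0035 -0.0014 -1.    ] F [ 0.29  0.11 -0.92] v 0.02 1.00044792126294
bar [325.2 188.3] 0.73 [ 0.5143 -0.024   0.    ]
socket_floor [149.8 177.1] 0.76 [0.5394 0.062  0.008 ]
post [149.  177.2] 0.75 [0.5394 0.0624 0.008 ]
```

Call:
move_arm(
  targets=[
    [[0, 0, 25, 0, 0, 0, -1], [-40, 0, 30, 0, 0, 0, -1], [-80, 0, 30, 0, 0, 0, -1], [-120, 0, 30, 0, 0, 0, -1], [-160, 0, 30, 0, 0, 0, -1]],
  ],
)

```text
time_s: 18.5
ee_pos: [0.4615, -0.0099, 0.1678]
ee_rot: [0.067, -0.703, 0.068, 0.705]
wrist_force: [1.0, 0.0, -0.6]
finger_gap: 0.999
```

Call:
move_arm(
  targets=[
    [[-30, 0, 0, -7, 0, 0, -1], [-35, 0, 0, -14, 0, 0, -1], [-35, 0, 0, -21, 0, 0, -1], [-35, 0, 0, -28, 0, 0, -1], [-35, 0, 0, -35, 0, 0, -1]],
  ],
)

```text
time_s: 18.92
ee_pos: [0.4615, -0.0098, 0.2031]
ee_rot: [-0.149, -0.69, -0.149, 0.692]
wrist_force: [0.4, 0.5, -0.6]
finger_gap: 1.0
```

Call:
move_arm(
  targets=[
    [[0, 0, 0, -7, 0, 0, -1], [0, 0, 0, -14, 0, 0, -1], [0, 0, 0, -21, 0, 0, -1], [0, 0, 0, -28, 0, 0, -1], [0, 0, 0, -35, 0, 0, -1]],
  ],
)

```text
time_s: 19.33
ee_pos: [0.4613, -0.0098, 0.203]
ee_rot: [-0.352, -0.612, -0.352, 0.615]
wrist_force: [1.0, 0.7, 0.0]
finger_gap: 1.0
```

Call:
move_arm(
  targets=[
    [[0, 0, 0, -7, 0, 0, -1], [0, 0, 0, -13, 0, 0, -1], [0, 0, 0, -13, 0, 0, -1], [0, 0, 0, -13, 0, 0, -1], [0, 0, 0, -13, 0, 0, -1]],
  ],
)

```text
time_s: 19.75
ee_pos: [0.4613, -0.0098, 0.203]
ee_rot: [-0.418, -0.569, -0.418, 0.571]
wrist_force: [0.1, 0.0, 0.2]
finger_gap: 1.001
```

Run:
```python
from h import *
s,P,im=look("b5"); M=Rt().as_matrix()
g=np.array([.4853,-.109,.06]);print("shift",(M.T@(g-s["ee_pos"])*1000).round(1),"expect px",proj("wrist",[.4853,-.109,.157],P))
g=cv2.GaussianBlur(im,(5,5),0)
c=cv2.HoughCircles(cv2.cvtColor(g,cv2.COLOR_BGR2GRAY),cv2.HOUGH_GRADIENT,1,60,param1=80,param2=18,minRadius=10,maxRadius=26)
print(c)
```

```text
19.75 [ 0.4613 -0.0098  0.203 ] yang -17.47 xax [-0.0033 -0.0014 -1.    ] F [0.06 0.05 0.15] v 0.011 1.0008747114619276
bar [366.6 153.8] 0.78 [ 0.5114 -0.0214  0.    ]
bar [372.5  68.6] 0.27 [0.5398 0.0609 0.    ]
socket_floor [370.4  71.4] 0.98 [0.5359 0.0591 0.008 ]
plate_face [483.9 121.7] 0.73 [ 0.6319 -0.0215  0.016 ]
post [375.   69.8] 0.84 [0.5407 0.0592 0.008 ]
shift [143.1  52.9  87.2] expect px [390.03979876 316.43192453]
[[[409.5  55.5  21. ]]]
```

Call:
move_arm(
  targets=[
    [[0, 20, 35, 0, 0, 0, -1], [0, 40, 70, 0, 0, 0, -1], [0, 53, 87, 0, 0, 0, -1], [0, 53, 87, 0, 0, 0, -1], [0, 53, 87, 0, 0, 0, -1]],
  ],
)

```text
time_s: 20.42
ee_pos: [0.4859, -0.1094, 0.2028]
ee_rot: [-0.418, -0.569, -0.419, 0.572]
wrist_force: [-1.1, 0.5, -0.3]
finger_gap: 1.004
```

Run:
```python
from h import *
s=sense();P=camera_params("wrist");im=capture("wrist");cv2.imwrite("pics/b6.png",im);M=Rt().as_matrix()
print(s["ee_pos"],"axis at knob top",proj("wrist",s["ee_pos"]+M@np.array([s["ee_pos"][2]-.157,0,0]),P))
g=cv2.GaussianBlur(cv2.cvtColor(im,cv2.COLOR_BGR2GRAY),(5,5),0)
for p2 in(22,16):
  c=cv2.HoughCircles(g[180:330,240:400],cv2.HOUGH_GRADIENT,1,10,param1=60,param2=p2,minRadius=8,maxRadius=34)
  print(None if c is None else (c[0][:5]+[240,180,0]).round(1))
```

```text
[ 0.48590466 -0.10937962  0.20275748] axis at knob top [318.80602548 205.17686312]
[[319.5 206.5  10.5]]
[[319.5 206.5  10.5]]
```

Call:
move_arm(
  targets=[
    [[35, 0, 0, 0, 0, 0, -1], [70, 0, 0, 0, 0, 0, -1], [100, 0, 0, 0, 0, 0, -1], [108, 0, 0, 0, 0, 0, -1], [108, 0, 0, 0, 0, 0, -1]],
  ],
  grip_force=40,
)

```text
time_s: 20.88
ee_pos: [0.4844, -0.1076, 0.0936]
ee_rot: [-0.417, -0.568, -0.42, 0.572]
wrist_force: [0.4, -0.4, 0.8]
finger_gap: 1.003
```

Call:
move_arm(
  targets=[
    [[0, 0, 0, 0, 0, 0, 1], [0, 0, 0, 0, 0, 0, 1], [0, 0, 0, 0, 0, 0, 1], [0, 0, 0, 0, 0, 0, 1], [0, 0, 0, 0, 0, 0, 1]],
  ],
)

```text
time_s: 21.3
ee_pos: [0.4848, -0.1077, 0.0944]
ee_rot: [-0.418, -0.568, -0.42, 0.572]
wrist_force: [0.8, -0.7, -0.2]
finger_gap: 0.298
```

Call:
move_arm(
  targets=[
    [[0, 0, 0, 0, 0, 0, 1], [0, 0, 0, 0, 0, 0, 1], [0, 0, 0, 0, 0, 0, 1], [0, 0, 0, 0, 0, 0, 1], [0, 0, 0, 0, 0, 0, 1]],
  ],
)

```text
time_s: 21.72
ee_pos: [0.4848, -0.1078, 0.0945]
ee_rot: [-0.418, -0.568, -0.42, 0.572]
wrist_force: [-0.6, -1.6, 0.5]
finger_gap: 0.258
```

The fixed post, which is part of the bar, does stop the fingers (gap 0.258, the same as the loose post). So I'll move the bar by that post, in small steps with a firm grip.

Call:
move_arm(
  targets=[
    [[0, 0, 0, 0, 0, 0, 1], [0, 5, -2, -0.5, 0, 0, 1], [0, 12, -4, -1, 0, 0, 1], [0, 18, -6, -2, 0, 0, 1], [0, 22, -8, -2, 0, 0, 1]],
  ],
  grip_force=100,
)

```text
time_s: 22.13
ee_pos: [0.5089, -0.107, 0.0946]
ee_rot: [-0.428, -0.56, -0.43, 0.564]
wrist_force: [-6.0, -5.0, 12.2]
finger_gap: 0.238
```

Run:
```python
from h import *
s,P,im=look("b7");print(s["ft_torque"])
```

```text
22.1333 [ 0.5089 -0.107   0.0946] yang -15.31 xax [-0.0053 -0.001  -1.    ] F [-5.97 -4.99 12.22] v 0.136 0.23848531589957297
bar [317.2  66.4] 0.61 [ 0.5306 -0.021   0.    ]
plate_face [469.9  21.6] 0.84 [ 0.634  -0.0213  0.016 ]
[-0.59845005  1.3899333   0.26210528]
```

Call:
move_arm(
  targets=[
    [[-0.5, 7, -2, -1, 0, 0, 1], [-0.5, 15, -4.5, -2, 0, 0, 1], [-0.5, 23, -7, -3, 0, 0, 1], [-0.5, 31, -10, -4, 0, 0, 1], [-0.5, 35, -11, -4, 0, 0, 1]],
  ],
)

```text
time_s: 22.8
ee_pos: [0.5467, -0.1051, 0.0946]
ee_rot: [-0.448, -0.545, -0.45, 0.548]
wrist_force: [-2.0, -0.6, -1.2]
finger_gap: 0.241
```

Run:
```python
from h import *
s,P,im=look("b8");print(s["ft_torque"])
```

```text
22.8 [ 0.5467 -0.1051  0.0946] yang -11.3 xax [-4.6e-03 -7.0e-04 -1.0e+00] F [-1.96 -0.59 -1.17] v 0.121 0.24091738153691752
bar [317.4  65.7] 0.56 [ 0.5625 -0.0173  0.    ]
plate_face [422.5  50.8] 0.94 [ 0.6333 -0.0224  0.016 ]
[0.04081275 0.48604237 0.07667608]
```

```bash
cat >> h.py <<'E'
def lines(im,P,x0,x1,y1,z):
    g=cv2.cvtColor(im,cv2.COLOR_BGR2GRAY)
    L=cv2.createLineSegmentDetector().detect(g[:y1,x0:x1])[0][:,0]
    for a in L:
        a=a+[x0,0,x0,0]
        if np.hypot(a[2]-a[0],a[3]-a[1])>30 and abs(a[3]-a[1])>2*abs(a[2]-a[0]):
            p,q=atz("wrist",a[:2],z,P),atz("wrist",a[2:],z,P)
            if p[1]>q[1]: p,q=q,p
            d=q-p; n=np.array([.9845,-.1754]); print(a.round(1),"ang",np.degrees(np.arctan2(d[0],d[1])).round(2),"n",(p[:2]@n).round(4),(q[:2]@n).round(4))
E
python3 - <<'E'
from h import *
s=sense();P=camera_params("wrist");im=capture("wrist");cv2.imwrite("pics/b9.png",im)
print(s["ee_pos"]); print("z=.036");lines(im,P,230,400,190,.036);print("z=.028");lines(im,P,400,520,220,.028)
E
```

```text
[ 0.54541372 -0.1052402   0.09478834]
z=.036
[270.4   0.6 277.3 188.2] ang 11.31 n 0.5266 0.529
[364.1 188.2 371.6   0.6] ang 11.26 n 0.5867 0.5891
[307.2   1.9 308.3 115.6] ang 11.25 n 0.5495 0.5508
[336.6   3.1 335.5 115.6] ang 11.06 n 0.5672 0.5683
[332.3 116.9 333.7   3.1] ang 11.35 n 0.5651 0.5666
[304.9  95.6 304.    3.1] ang 11.41 n 0.5477 0.5489
[256.5  85.7 271.7 149.1] ang 0.17 n 0.5243 0.5172
z=.028
[442.3 218.3 462.7   0.5] ang 10.24 n 0.6456 0.6459
[433.7   0.5 417.8 218.3] ang 10.35 n 0.6276 0.6282
[417.   88.1 417.7  56.9] ang 7.83 n 0.6212 0.6205
[519.  172.  512.1 218.3] ang 9.72 n 0.6969 0.6966
[463.2 179.4 474.6  74.3] ang 10.21 n 0.6579 0.658
[4.991e+02 3.000e-01 4.723e+02 2.183e+02] ang 10.31 n 0.6677 0.6682
```

Call:
move_arm(
  targets=[
    [[0, 8, 0, -0.5, 0, 0, 1], [0, 16, 0, -1, 0, 0, 1], [0, 24, -0.5, -1, 0, 0, 1], [0, 32, -0.6, -1, 0, 0, 1], [0, 34, -0.6, -1, 0, 0, 1]],
  ],
)

```text
time_s: 23.52
ee_pos: [0.58, -0.1117, 0.0945]
ee_rot: [-0.452, -0.542, -0.454, 0.544]
wrist_force: [-0.6, 0.1, 0.9]
finger_gap: 0.242
```

Run:
```python
from h import *
s=sense();P=camera_params("wrist");im=capture("wrist");cv2.imwrite("pics/b10.png",im);M=Rt().as_matrix()
print(s["time_s"],s["ee_pos"],s["wrist_force"],s["ft_torque"],M.round(4).tolist()); print("z=.036");lines(im,P,230,385,190,.036);print("z=.028");lines(im,P,375,460,220,.028)
```

```text
23.5167 [ 0.58004251 -0.11165435  0.09453802] [-0.6368329  0.1067171  0.857809 ] [0.03832582 0.4538292  0.0828898 ] [[-0.0042, 0.9837, -0.18], [-0.0007, -0.18, -0.9837], [-1.0, -0.004, 0.0014]]
z=.036
[379.9   0.5 371.1 188.2] ang 10.31 n 0.6267 0.6271
[268.1   0.6 276.2 188.2] ang 10.03 n 0.561 0.5608
[364.2 188.2 371.7   0.7] ang 10.28 n 0.6219 0.6222
[334.8   3.1 334.4 115.6] ang 9.72 n 0.6008 0.6004
[305.1   3.1 306.8 115.6] ang 9.99 n 0.5829 0.5827
[331.1 115.6 331.5   1.9] ang 9.91 n 0.5987 0.5984
[303.8 114.4 302.2   3.1] ang 10.2 n 0.5809 0.581
[231.4  53.2 248.8 125.5] ang -0.12 n 0.5447 0.5367
z=.028
[394.1 218.3 408.9   0.5] ang 10.24 n 0.6457 0.6461
[379.6   0.5 374.9 121.8] ang 9.82 n 0.6285 0.6281
[417.6 184.3 427.9  68. ] ang 10.35 n 0.6609 0.6612
[4.453e+02 4.000e-01 4.242e+02 2.182e+02] ang 10.31 n 0.6679 0.6684
```

Call:
move_arm(
  targets=[
    [[0, 2, 0, 0, 0, 0, 1], [0, 4, 0, 0, 0, 0, 1], [0, 6, 0, 0, 0, 0, 1], [0, 8, 0, 0, 0, 0, 1], [0, 9, 0, 0, 0, 0, 1]],
  ],
)

```text
time_s: 23.98
ee_pos: [0.5887, -0.1132, 0.0947]
ee_rot: [-0.452, -0.542, -0.454, 0.545]
wrist_force: [-5.5, 1.3, 4.1]
finger_gap: 0.238
```

Run:
```python
from h import *
s=sense();P=camera_params("wrist");im=capture("wrist");cv2.imwrite("pics/b11.png",im);M=Rt().as_matrix()
print(s["time_s"],s["ee_pos"],s["wrist_force"],s["ft_torque"],M[:,:2].round(4).tolist(),s["finger_gap"]); print("z=.036");lines(im,P,230,385,190,.036);print("z=.028");lines(im,P,375,460,220,.028)
```

```text
23.9833 [ 0.5887192  -0.11324689  0.09468393] [-5.49755487  1.25518186  4.14085424] [0.14262053 1.01123918 0.08011457] [[-0.0045, 0.9836], [-0.0007, -0.1801], [-1.0, -0.0043]] 0.2376264695125835
z=.036
[267.2   0.6 275.5 188.2] ang 10.01 n 0.5692 0.569
[304.2   3.1 305.   43.2] ang 9.68 n 0.5911 0.591
[305.2  71.9 306.3 116.9] ang 9.54 n 0.5913 0.591
[330.4 115.6 330.9   1.9] ang 9.99 n 0.607 0.6069
[333.9   4.4 333.5 116.9] ang 9.8 n 0.609 0.6086
[303.1 114.4 301.2   0.6] ang 10.1 n 0.5892 0.5892
[368.4   0.6 362.5 166.9] ang 10.17 n 0.629 0.6291
z=.028
[384.  218.2 396.8   0.5] ang 10.26 n 0.6471 0.6475
[459.1 155.7 451.9 218.3] ang 9.92 n 0.697 0.6969
[406.5 181.8 415.5  68. ] ang 10.37 n 0.6617 0.662
[4.311e+02 4.000e-01 4.122e+02 2.183e+02] ang 10.35 n 0.6679 0.6685
```

Call:
move_arm(
  targets=[
    [[0.3, 1, 0, 0, 0, 0, 1], [0.3, 2, 0, 0, 0, 0, 1], [0.3, 3, 0, 0, 0, 0, 1], [0.3, 4, 0, 0, 0, 0, 1], [0.3, 4, 0, 0, 0, 0, 1]],
  ],
  grip_force=110,
)

```text
time_s: 24.45
ee_pos: [0.5925, -0.114, 0.0953]
ee_rot: [-0.452, -0.542, -0.454, 0.545]
wrist_force: [-8.1, 1.6, 12.8]
finger_gap: 0.234
```

Run:
```python
from h import *
s=sense();P=camera_params("wrist");im=capture("wrist");cv2.imwrite("pics/b12.png",im);M=Rt().as_matrix()
print(s["time_s"],s["ee_pos"],s["wrist_force"],s["ft_torque"],M[:,:2].round(4).tolist(),s["finger_gap"]); print("z=.036");lines(im,P,230,385,190,.036);print("z=.028");lines(im,P,375,460,220,.028)
```

```text
24.45 [ 0.5924644  -0.11399845  0.09527977] [-8.13427774  1.58294247 12.84579342] [0.29957877 2.20571487 0.08702747] [[-0.0049, 0.9837], [-0.0007, -0.18], [-1.0, -0.0047]] 0.2342465081006873
z=.036
[382.  178.1 383.1 128.1] ang 8.45 n 0.6466 0.6456
[262.1   0.6 271.2 188.2] ang 10.0 n 0.57 0.5698
[300.2   3.1 302.7 115.6] ang 9.84 n 0.5927 0.5924
[330.2   4.4 329.7 116.9] ang 10.04 n 0.6103 0.6103
[326.6 115.6 327.1   3.1] ang 10.19 n 0.6083 0.6084
[299.6 115.6 297.4   4.4] ang 10.1 n 0.5907 0.5907
[363.3   0.6 358.2 165.7] ang 10.09 n 0.63 0.6299
z=.028
[379.6 218.3 391.5   0.5] ang 10.26 n 0.6478 0.6482
[458.8 110.7 446.5 218.2] ang 10.16 n 0.6971 0.6972
[404.  149.3 409.8  68. ] ang 10.17 n 0.6622 0.6623
[411.7  39.3 414.9   0.5] ang 10.84 n 0.6622 0.6625
[4.245e+02 4.000e-01 4.070e+02 2.182e+02] ang 10.28 n 0.668 0.6684
```

Call:
move_arm(
  targets=[
    [[-0.3, 0, 0, 0, 0, 0.4, 1], [-0.5, 0, 0, 0, 0, 0.8, 1], [-0.5, 0, 0, 0, 0, 1.2, 1], [-0.5, 0, 0, 0, 0, 1.6, 1], [-0.5, 0, 0, 0, 0, 2, 1]],
  ],
)

```text
time_s: 24.92
ee_pos: [0.5914, -0.1138, 0.095]
ee_rot: [0.46, 0.549, 0.445, -0.537]
wrist_force: [-5.5, -0.5, -1.5]
finger_gap: 0.236
```

```bash
cat >> h.py <<'E'
def rep(name):
    s=sense();P=camera_params("wrist");im=capture("wrist");cv2.imwrite(f"pics/{name}.png",im);M=Rt().as_matrix()
    print(s["time_s"],s["ee_pos"].round(4),s["wrist_force"].round(1),s["ft_torque"].round(2),M[:,:2].round(4).tolist(),s["finger_gap"].round(3)); print("z=.036");lines(im,P,230,385,190,.036);print("z=.028");lines(im,P,365,460,220,.028)
E
python3 -c "
from h import *
rep('b13')"
```

```text
Traceback (most recent call last):
  File "h.py", line 37, in rep
    print(s["time_s"],s["ee_pos"].round(4),s["wrist_force"].round(1),s["ft_torque"].round(2),M[:,:2].round(4).tolist(),s["finger_gap"].round(3)); print("z=.036");lines(im,P,230,385,190,.036);print("z=.028");lines(im,P,365,460,220,.028)
                                                                                                                       ^^^^^^^^^^^^^^^^^^^^^
AttributeError: 'float' object has no attribute 'round'
```

```bash
sed -i 's/s\["finger_gap"\].round(3))/s["finger_gap"])/' h.py; python3 -c "
from h import *
rep('b13')"
```

```text
24.9667 [ 0.5913 -0.1138  0.095 ] [-5.   1.5 -1.7] [0.25 1.66 0.07] [[0.0267, 0.9833], [-0.0064, -0.1801], [-0.9996, 0.0274]] 0.22977457872650678
z=.036
[381.4 188.2 383.3 128.1] ang 8.98 n 0.6475 0.6466
[363.6   0.6 358.  188.2] ang 10.02 n 0.6311 0.6309
[262.9   0.6 270.2 161.9] ang 10.15 n 0.571 0.5711
[301.2   3.1 303.  115.6] ang 10.13 n 0.5937 0.5937
[327.1 115.6 327.5   3.1] ang 10.06 n 0.6094 0.6094
[330.7  33.1 330.3 114.4] ang 10.01 n 0.6115 0.6114
[299.7 118.1 298.4   3.1] ang 10.59 n 0.5915 0.592
z=.028
[379.6 218.3 391.5   0.5] ang 10.25 n 0.6489 0.6493
[459.2  80.7 443.6 218.3] ang 10.24 n 0.697 0.6972
[398.9 180.6 406.4  71.8] ang 10.2 n 0.6615 0.6616
[422.2   0.5 404.9 218.3] ang 10.32 n 0.6679 0.6684
```

Call:
move_arm(
  targets=[
    [[0, 0.6, 0, 0, 0, 0.4, 1], [0, 1.2, 0, 0, 0, 0.8, 1], [0, 1.8, 0, 0, 0, 1.2, 1], [0, 2.3, 0, 0, 0, 1.5, 1], [0, 2.3, 0, 0, 0, 1.5, 1]],
  ],
)

```text
time_s: 25.43
ee_pos: [0.5925, -0.1141, 0.0947]
ee_rot: [0.467, 0.554, 0.438, -0.532]
wrist_force: [-7.2, -0.1, 4.0]
finger_gap: 0.235
```

```bash
python3 -c "
from h import *
rep('b14')"
```

```text
25.4333 [ 0.5925 -0.1141  0.0947] [-7.2 -0.1  4. ] [ 0.22  2.37 -0.02] [[0.0498, 0.9823], [-0.0107, -0.18], [-0.9987, 0.051]] 0.2347847859476493
z=.036
[377.4 188.2 384.2  43.2] ang 10.02 n 0.6475 0.6473
[359.2   0.6 354.4 188.1] ang 9.97 n 0.6312 0.631
[261.8  71.7 267.8 188.1] ang 10.02 n 0.5712 0.5711
[297.6   3.1 299.6 115.6] ang 10.25 n 0.5941 0.5942
[294.9  33.1 294.6   1.9] ang 10.86 n 0.5922 0.5925
[258.5   0.5 260.9  48.2] ang 10.0 n 0.5713 0.5713
[323.8 115.6 324.4   3.1] ang 10.38 n 0.6098 0.6102
[327.5   4.4 327.3 116.9] ang 10.02 n 0.6121 0.612
z=.028
[375.7 218.3 386.9   0.6] ang 10.25 n 0.6491 0.6495
[458.9  33.2 438.8 218.3] ang 10.23 n 0.6969 0.6972
[403.7  38.  406.2   0.5] ang 10.3 n 0.6615 0.6616
[394.2 179.4 401.5  69.3] ang 10.31 n 0.6611 0.6614
[4.170e+02 4.000e-01 4.007e+02 2.183e+02] ang 10.31 n 0.6679 0.6684
```

Call:
move_arm(
  targets=[
    [[-0.4, 0.8, 0, 0, 0, 0.2, 1], [-0.6, 1.6, 0, 0, 0, 0.4, 1], [-0.6, 2.4, 0, 0, 0, 0.6, 1], [-0.6, 3, 0, 0, 0, 0.8, 1], [-0.6, 3, 0, 0, 0, 0.8, 1]],
  ],
)

```text
time_s: 25.9
ee_pos: [0.594, -0.1144, 0.0948]
ee_rot: [0.469, 0.556, 0.436, -0.53]
wrist_force: [-8.9, -0.1, 2.6]
finger_gap: 0.239
```

```bash
python3 -c "
from h import *
rep('b15')"
```

```text
25.9 [ 0.594  -0.1144  0.0948] [-8.9 -0.1  2.6] [0.43 2.66 0.06] [[0.0597, 0.9818], [-0.0125, -0.1799], [-0.9981, 0.061]] 0.23857721799116707
z=.036
[375.8 188.2 384.3   5.7] ang 10.07 n 0.6486 0.6485
[260.   71.8 266.3 188.2] ang 9.93 n 0.5724 0.5721
[357.4   0.6 352.8 184.4] ang 10.06 n 0.6322 0.6321
[296.    1.9 298.2 115.6] ang 10.19 n 0.5953 0.5954
[325.7   5.6 325.6 114.4] ang 10.05 n 0.6132 0.6131
[322.6 115.6 322.5   3.1] ang 10.05 n 0.6112 0.6112
[256.6   0.6 260.   70.7] ang 10.27 n 0.5722 0.5723
z=.028
[374.2 218.2 384.9   0.5] ang 10.23 n 0.6503 0.6506
[458.5   0.7 435.4 218.2] ang 10.28 n 0.6969 0.6974
[393.  148.2 397.9  70.5] ang 10.28 n 0.6613 0.6615
[413.2   0.5 397.4 218.3] ang 10.34 n 0.6678 0.6685
```

Call:
move_arm(
  targets=[
    [[-0.3, 0.8, 0, 0, 0, 0.2, 1], [-0.4, 1.6, 0, 0, 0, 0.4, 1], [-0.4, 2.4, 0, 0, 0, 0.6, 1], [-0.4, 3.2, 0, 0, 0, 0.7, 1], [-0.4, 3.2, 0, 0, 0, 0.7, 1]],
  ],
)

```text
time_s: 26.37
ee_pos: [0.5957, -0.1147, 0.0949]
ee_rot: [0.471, 0.558, 0.433, -0.528]
wrist_force: [-9.0, 1.4, 4.2]
finger_gap: 0.236
```

Call:
move_arm(
  targets=[
    [[0, 0.7, 0, 0, 0, 0, 1], [0, 0.7, 0, 0, 0, 0, 1], [0, 0.7, 0, 0, 0, 0, 1]],
  ],
)

```text
time_s: 26.62
ee_pos: [0.5954, -0.1147, 0.0948]
ee_rot: [0.471, 0.558, 0.434, -0.528]
wrist_force: [-7.4, 1.4, 6.7]
finger_gap: 0.234
```

```bash
python3 -c "
from h import *
rep('b16')"
```

```text
26.6167 [ 0.5954 -0.1147  0.0948] [-7.4  1.4  6.7] [0.35 2.68 0.03] [[0.0652, 0.9814], [-0.0133, -0.18], [-0.9978, 0.0665]] 0.23396072660740067
z=.036
[375.1 188.2 383.8   0.7] ang 10.12 n 0.6498 0.6498
[255.8   0.6 265.5 188.2] ang 10.14 n 0.5735 0.5736
[295.4   3.1 297.7 115.6] ang 10.19 n 0.5967 0.5968
[325.4   4.4 325.1 115.6] ang 10.16 n 0.6145 0.6146
[322.1 115.6 322.2   3.1] ang 10.24 n 0.6126 0.6127
[356.8   0.6 352.1 179.3] ang 10.14 n 0.6334 0.6335
z=.028
[373.5 218.2 384.    0.5] ang 10.23 n 0.6515 0.6519
[455.5   0.5 432.8 218.2] ang 10.28 n 0.6969 0.6974
[389.5 163.1 395.1  71.8] ang 10.32 n 0.6612 0.6614
[397.   39.3 399.4   0.5] ang 10.47 n 0.6614 0.6616
[410.2   0.5 395.1 218.3] ang 10.29 n 0.6679 0.6684
```

Run:
```python
from h import *
F=[];
for i in range(24):
    capture("wrist"); s=sense(); F.append(np.r_[s["wrist_force"],s["ee_pos"]*1000])
F=np.array(F);print(s["time_s"],F.mean(0).round(2),F.std(0).round(2),F[-1].round(2),np.abs(s["joint_velocities"]).max())
rep('b17')
import pickle
for n in("post","socket_floor"):
    capture("scene")
    for r in spot_point("scene",n)[:2]: print(n,np.round(r["at"],1),round(r["conf"],2),atz("scene",r["at"],.008).round(3))
```

```text
27.8667 [  -7.99    1.04    6.15  595.41 -114.69   94.83] [0.35 0.56 0.47 0.02 0.01 0.02] [-7.5000e+00  5.7000e-01  5.7300e+00  5.9543e+02 -1.1471e+02  9.4870e+01] 0.002151085273251531
27.8667 [ 0.5954 -0.1147  0.0949] [-7.5  0.6  5.7] [0.35 2.62 0.03] [[0.0652, 0.9814], [-0.0133, -0.1801], [-0.9978, 0.0665]] 0.23202643957242347
z=.036
[375.1 188.2 383.8   0.7] ang 10.12 n 0.6498 0.6498
[260.6  95.5 265.5 188.2] ang 10.04 n 0.5736 0.5735
[295.4   3.1 297.7 115.6] ang 10.17 n 0.5967 0.5968
[255.9   0.5 260.5  94.4] ang 10.3 n 0.5735 0.5737
[325.4   4.4 325.1 115.6] ang 10.17 n 0.6145 0.6146
[322.1 115.6 322.2   3.1] ang 10.25 n 0.6126 0.6127
[356.9   0.6 352.1 179.3] ang 10.15 n 0.6334 0.6335
z=.028
[373.5 218.2 384.    0.5] ang 10.23 n 0.6515 0.6519
[455.5   0.5 432.8 218.2] ang 10.29 n 0.6969 0.6974
[389.5 163.2 395.2  70.5] ang 10.33 n 0.6612 0.6615
[396.9  39.3 399.5   0.5] ang 10.61 n 0.6614 0.6616
[410.1   0.5 395.1 218.3] ang 10.28 n 0.6679 0.6684
socket_floor [374.1 245.9] 0.73 [0.625 0.056 0.008]
socket_floor [360.7 153.8] 0.58 [0.23  0.239 0.008]
```

Run:
```python
from h import *
for c in("scene","top"):
    im=capture(c); cv2.imwrite(f"pics/f_{c}.png",im)
    for h in(.036,.13,.15): print(c,"pred post",h,proj(c,[.627,.0625,h]).round(0),im[tuple(proj(c,[.627,.0625,h]).round().astype(int)[::-1])])
    for r in boxes_of(c,"post")[:3]: print("box",np.round(r["rect"]),round(r["conf"],2))
    for r in spot_point(c,"post")[:3]: print("spot",np.round(r["at"]),round(r["conf"],2))
im=cv2.imread("pics/f_scene.png")
u=proj("scene",[.627,.0625,.085]).astype(int)
g=cv2.cvtColor(im,cv2.COLOR_BGR2GRAY); L=cv2.createLineSegmentDetector().detect(g[u[1]-50:u[1]+50,u[0]-30:u[0]+30])[0][:,0]
for a in L:
    if np.hypot(a[2]-a[0],a[3]-a[1])>14: print((a+[u[0]-30,u[1]-50]*2).round(0))
print("pred axis",proj("scene",[.627,.0625,.04]),proj("scene",[.627,.0625,.13]))
```

```text
scene pred post 0.036 [378. 237.] [ 57  92 123]
scene pred post 0.13 [382. 208.] [ 55  94 130]
scene pred post 0.15 [383. 201.] [ 78 134 176]
box [375. 196.  10.  42.] 0.61
box [290. 244. 116.  29.] 0.58
spot [375. 244.] 0.62
top pred post 0.036 [280. 131.] [28 47 70]
top pred post 0.13 [278. 124.] [ 91 150 178]
top pred post 0.15 [277. 123.] [ 90 150 178]
box [423. 157.  14.  24.] 0.62
spot [281. 132.] 0.69
spot [233. 216.] 0.34
[349. 259. 407. 249.]
[405. 243. 349. 253.]
[357. 270. 387. 266.]
[350. 249. 391. 242.]
[386. 201. 381. 239.]
[388. 266. 407. 262.]
[374. 234. 378. 199.]
[372. 229. 357. 231.]
pred axis [377.94848459 236.11492018] [381.71023593 207.6728885 ]
```

Run:
```python
from h import *
s=sense();print(s["time_s"],s["wrist_force"],s["finger_gap"]);print(hand_in())
```

```text
28.4167 [-7.22089147  1.35889596  5.63796707] 0.2361543241796812
the job is handed in; nothing more can be done
None
```

The post is standing in the bar's socket, and the bar is held square against the fence plate with about 8 to 9 N. I handed the job in at 28.4 s. `hand_in` gave no verdict, so whether it passed is unknown.

**What I did:** I took the loose post out of the drill block, set it in the socket and let go. Then I gripped the bar's fixed post, slid the bar to the plate and turned it square. I pressed with the tool leaned back about 4° to keep the bar flat, and finished still gripping and pushing.

**What went differently:** The cleat could not be gripped; the fingers closed fully through it with no force. Pushing the bar's back face with the open fingers met no resistance either. The fixed post was the only part of the bar I found that the fingers could hold.

**Last checks:**

| Check | Result |
|---|---|
| Plate pushed in | about 5.9 mm, so about 8.8 N (limit 14.5 mm) |
| Wrist force | about 8 N horizontal, 6 N vertical (tool pressing down), steady for over 1 s |
| Bar angle to the fence | about 0.2° |
| Bar off centre along the fence | about 7 mm, estimated just before the final push |
| Bar tilt | roughly 0.01 rad, inferred from parallax in the pictures, so the least certain |
| Loose post | stands upright in the socket by its edges in the scene picture |

- **Disagreements:** The two push estimates differ by about 1 N, which counter friction could explain. One network box for the post in the top view was plainly wrong, and I ignored it.
- **Not checked:** I did not re-measure the post's exact depth in the socket, or the file and whistles. I never aimed at or touched the file or whistles.

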